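# Lift the crossbar off the book-sewing frame

### The job

The book under the pale bar with the brass ends is sewn. Lift that bar straight up out of its frame's two open forks, both ends together and level, then set it down gently, still in your grip until it is down, so that it lies lengthwise in the red-lined tray. Leave the dark bar in its own frame.

Things in the scene. Friction and masses are not known exactly. Their poses are not given: they have to be found in the camera images.
- pale_bar: The bar to lift: pale wood, section 18 wide, 24 high, a square brass cap 32 x 32, 14 long, at each end; 274 long over all, about 0.3 kg, loose. Origin at its very middle; x along the bar, z up. Lies in the forks with its origin 118 above the table, 4 mm of play each side, caps just outside the forks. Below its bare middle is only a book, top 46 above the table.
- pale_frame: Sewing frame holding the pale bar, fixed: wooden board 270 x 140 x 18, two posts 20 thick, 105 either side of the middle along x, each topped by a steel fork (open-topped U) 20 long, 42 wide; slot 26 wide, floor 106 and cheek tops 132 above the table. Origin on the table under its middle; x along the bar, z up. A like frame holds the dark bar.
- tray: Shallow open tray with a red floor and pale wooden rims, fixed to the table: 372 x 152 outside, 360 x 140 inside, floor 6 and rim 16 above the table. Origin on the table under its middle; x along its length, z up. The bar lying in it on its caps has its origin 22 above the table.
- dark_bar: The bar to leave alone: same size and shape as the pale bar and lying the same way in a frame of the same kind, but dark brown with black caps. Origin at its middle, x along the bar, z up.

How it is judged:
On the way, in this order (a step that is already met when the one before it is completed fails the run):
1. the pale bar is lifted straight up clear of both forks: its middle at least 50 mm above where it lay, level within 10 degrees, still within 30 mm sideways of where it lay (z of pale_bar in the frame of pale_frame above 0.168 m and horizontal distance between pale_bar and pale_frame below 0.03 m and angle between pale_bar's own x axis and vertical between 1.396 and 1.745 rad), for 0.1 s.
2. the pale bar, still gripped, is lowered into the tray: its middle less than 25 mm above its height at rest there, moving slower than 0.3 m/s (z of pale_bar in the frame of tray below 0.047 m and x of pale_bar in the frame of tray between -0.045 and 0.045 m and y of pale_bar in the frame of tray between -0.055 and 0.055 m and linear speed of pale_bar below 0.3 m/s and contact force between the fingers and pale_bar above 1 N), for 0.05 s.
At the end, for the whole second after the job is handed in: The pale bar lies flat and at rest on the tray's floor, inside the rims (middle within 43 mm of the tray's along its length and 54 mm across, not propped on a rim, either way round), within 20 degrees of the tray's length, and released; the dark bar is within 20 mm of where it lay (x of pale_bar in the frame of tray between -0.043 and 0.043 m and y of pale_bar in the frame of tray between -0.054 and 0.054 m and z of pale_bar in the frame of tray below 0.028 m and angle between pale_bar's own x axis and vertical between 1.5 and 1.64 rad and angle between the x axis of pale_bar and the x axis of tray, either way round below 0.35 rad and linear speed of pale_bar below 0.02 m/s and distance of dark_bar from where it was at the start of the episode below 0.02 m); the robot touches nothing.
It fails at once if the pale bar is tipped more than 20 degrees from level (angle between pale_bar's own x axis and vertical below 1.222 rad or angle between pale_bar's own x axis and vertical above 1.92 rad).
It fails at once if the dark bar is moved more than 20 mm (distance of dark_bar from where it was at the start of the episode above 0.02 m).
It also fails if it takes over 45 s, if anything falls off the work surface, if the arm or the gripper's body presses on something with over 40 N, if the wrist force passes 120 N, or if a joint passes its speed limit or range.

### The arm

A 6-joint arm with a two-finger parallel gripper is mounted at the origin on the work surface. World frame = base frame: x ahead of the robot, y to its left, z up, the work surface at z = 0. Lengths are in m, angles in rad, forces in N, time in s.
With the tool pointing down it reaches from about 0.25 to 0.775 m from the base axis. Payload 4 kg.
Tool frame: the origin (TCP) lies midway between the tips of the shut fingers; the grasp point (between the pads) lies 19 mm behind it; z points along the fingers, y is the line along which they close (so a half turn about z gives the same grasp; the last joint's range is limited). The gripper opens to 94 mm and grips with 3 to 60 N. Pads are 16 mm wide; open, the fingers measure 119 mm over their backs; the gripper's body (75 mm by 177 mm) begins 78 mm behind the grasp point.
Start: joints at [1.111, 0.087, 1.371, -0, 1.684, -0.103], TCP at [0.192, 0.515, 0.206] pointing down, gripper open.
Joint ranges: [-3.1, 3.1], [-0.76, 2.03], [0.27, 2.55], [-1.08, 4.22], [0.17, 2.65], [-2.57, 2.57]. Speed limits (rad/s): [2.79, 2.79, 3.14, 3.14, 3.14, 3.14].

### API

Orientations are given as [roll, pitch, yaw] about the fixed x, y, z axes, in that order (R = Rz(yaw) Ry(pitch) Rx(roll)).
In Python, from bench import get_obs, snapshot, close_job gives the robot as it stands. The module is installed in compiled form; this text tells all that it offers.
- The arm moves only by the tool drive_tool, never from a script. Its argument "commands" is a list of rows, each a list of 6 numbers: the shift along the tool's x, y, z in units of 0.04 m (1.0 is 0.04 m), then the turn, a rotation vector about the tool's x, y, z in units of 0.1 rad (1.0 is 0.1 rad). In form: [[dx, dy, dz, wx, wy, wz], ...]. A call has 1 to 20 rows; each row shifts and turns the commanded pose from where the row before left it, along the tool's axes as they then stand; what a row does not reach is not made up. A row lasts 1/8 s, in which the tool goes at most 62.5 mm and 10.7 degrees, less where a joint would pass 70% of its speed; a pose out of reach is approached as far as the arm can. A call with a number of a shift or a turn outside -1 to 1 is refused whole. A call with a gripper value outside its range is refused whole. "gripper" is the closure, from 0 (fully open) to 1 (shut), set as the call begins (left out, the last holds). The fingers move at their own pace and stop on an object; the grip force is fixed at half the most. Time passes only in rows, so rows that do not move let the fingers close. It gives the time, the measured TCP pose, the force, the opening and the grip force at its end, in the units of the state.
- get_obs(): the state, without advancing time (a new reading comes with each control period).
- snapshot(name): name is "scene" or "side" or "wrist"; returns a dict with "image" (480x640x3 uint8, blue, green, red), "range_z" (480x640 float32, m along the optical axis (not along the pixel's ray), 0 where there is no reading), "fx", "fy", "cx", "cy" (pixels), "rvec" (rotation vector, rad) and "tvec" (3), from world to camera coordinates, as OpenCV has them. Camera axes: x right, y down, z forward; pixel columns grow to the right and rows downward; lengths in m; the calibration is good to about 2 mm. The wrist camera is an equidistant fisheye: a pixel r from the principal point sees the ray r / f radians off the axis. A picture is of the moment at which its call begins.
- close_job(): hands the job in; it is judged then, once.
The state is a dict: "time": time; "joint_positions": joint angles; "qvel": joint speeds; "joint_torque": joint torques, N m; "tool_pos": TCP position; "ee_rot": TCP orientation; "wrist_force": force on the tool from outside, world axes, zero at the start; "wrist_torque": the same for the moment, N m; "width": finger opening in m; "finger_force": force on a finger pad.
Only numpy, scipy, OpenCV 4.12 (cv2) and the standard library are available. Lean on these libraries where they do the work, as an engineer would, in place of code of your own. Each camera call takes 0.05 s, during which the arm holds its last target. There are 200 camera calls.

## Working session

There is one attempt and no reset: what is moved stays moved. The work goes in short steps, Python scripts to look and compute and a tool call to move; the robot and the scene stay as the last step left them, time stands still between calls to the robot, and variables do not carry over. Pictures are saved under pics/ and viewed, at most 10 in all, crops included, and the job is handed in when it is done.

Besides the shell and the picture viewer there is one more tool, called after "Request:" by a JSON object that holds its "fn" and its "kwargs". drive_tool: Moves the arm, as the interface text tells. Its arguments: {"type":"object","properties":{"commands":{"type":"array"},"gripper":{"type":"number"}},"required":["commands"]}

```bash
mkdir -p pics; cat > h.py <<'E'
import numpy as np, cv2
from bench import get_obs, snapshot
def pts(s):
    # world point per pixel from range (pinhole cameras)
    h,w=s["range_z"].shape; u,v=np.meshgrid(np.arange(w),np.arange(h)); z=s["range_z"]
    P=np.stack([(u-s["cx"])/s["fx"]*z,(v-s["cy"])/s["fy"]*z,z],-1)
    R=cv2.Rodrigues(np.array(s["rvec"],float))[0]
    W=(P-np.array(s["tvec"],float).ravel())@R
    W[z==0]=np.nan
    return W
E
python3 - <<'E'
from h import *
import pickle
for n in("scene","side"):
    s=snapshot(n); cv2.imwrite(f"pics/{n}0.png",s["image"]); pickle.dump(s,open(n+"0.pkl","wb"))
o=get_obs(); print({k:np.round(v,3) for k,v in o.items()})
E
```

```text
{'time': np.float64(0.1), 'joint_positions': array([ 1.111,  0.088,  1.372, -0.   ,  1.684, -0.103]), 'qvel': array([ 0.002, -0.002, -0.001, -0.001,  0.   ,  0.001]), 'joint_torque': array([ 2.0000e-03, -3.4125e+01, -3.0330e+01,  7.2000e-02,  3.0000e-02,
       -0.0000e+00]), 'tool_pos': array([0.192, 0.515, 0.204]), 'ee_rot': array([-3.14 , -0.   ,  2.785]), 'wrist_force': array([ 0.06 ,  0.548, -0.423]), 'wrist_torque': array([-0.04 , -0.046, -0.038]), 'finger_force': np.float64(0.0), 'width': np.float64(0.094)}
```

View pics/scene0.png

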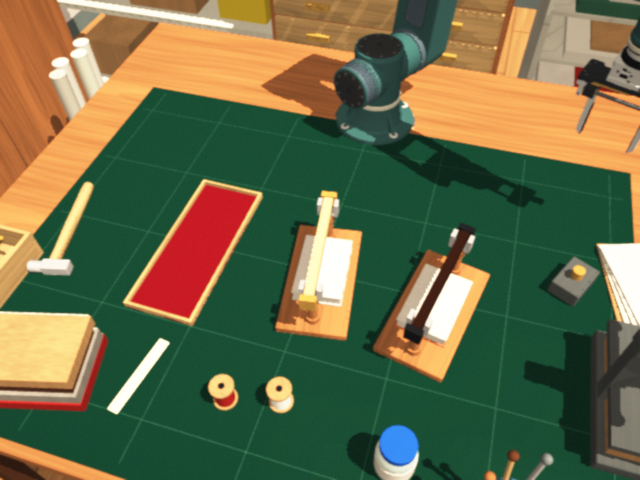

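View pics/side0.png

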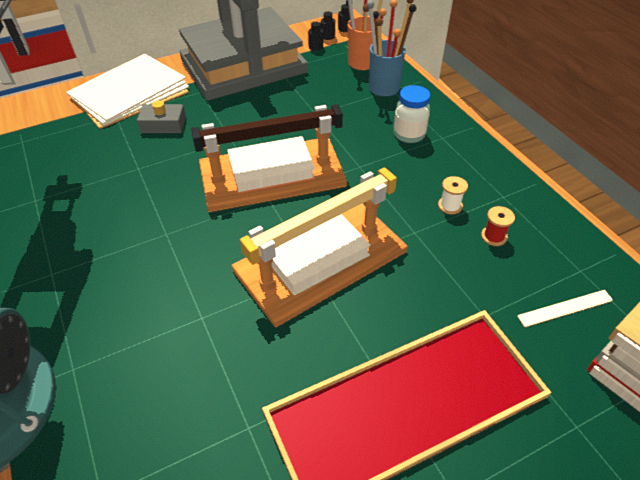

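The scene view shows the pale bar with its caps at about (328,197) and (308,298), the tray centred near (195,250), and the dark bar from (465,232) to (415,330). The side view agrees with this. Next I measure the bar and tray using the range data.

```bash
python3 - <<'E'
from h import *
import pickle
for n,box in(("scene",(290,185,345,310)),("side",(235,165,400,270))):
    s=pickle.load(open(n+"0.pkl","rb")); W=pts(s); hsv=cv2.cvtColor(s["image"],cv2.COLOR_BGR2HSV)
    H,S,V=[hsv[...,i].astype(int) for i in range(3)]
    m=(H>17)&(H<32)&(S>70)&(V>90); b=np.zeros_like(m); b[box[1]:box[3],box[0]:box[2]]=1
    m&=b&(W[...,2]>.1)
    def rep(name,m):
        P=W[m]; c,sz,a=cv2.minAreaRect(P[:,:2].astype(np.float32)*1000)
        bx=cv2.boxPoints((c,sz,a)); e=[bx[1]-bx[0],bx[2]-bx[1]]; l=max(e,key=np.linalg.norm)
        print(n,name,m.sum(),"c",np.round(c,1),"size",np.round(sz,1),"yaw",round(np.degrees(np.arctan2(l[1],l[0])),1),"z pct",np.round(np.percentile(P[:,2],[2,50,98]),3))
    rep("bar",m)
    rep("bar top",m&(W[...,2]>.127))
    cap=m&(S>190); k,lab,st,ce=cv2.connectedComponentsWithStats(cap.astype(np.uint8))
    for i in range(1,k):
        if st[i,4]>15: print("  cap",np.round(ce[i]),st[i,4],np.round(np.nanmean(W[lab==i],0),3))
    r=((H<6)|(H>174))&(S>150)&(V>90)&(abs(W[...,2]-.006)<.01)
    k,lab,st,_=cv2.connectedComponentsWithStats(r.astype(np.uint8)); rep("tray",lab==1+np.argmax(st[1:,4]))
E
```

```text
scene bar 522 c [552.4  17.6] size [278.5  31.3] yaw 8.1 z pct [0.108 0.13  0.135]
scene bar top 348 c [552.4  17.6] size [278.5  31.3] yaw 8.1 z pct [0.127 0.132 0.136]
scene tray 7416 c [ 536. -271.] size [135.2 355.4] yaw -1.6 z pct [0.001 0.005 0.009]
side bar 1778 c [553.4  17.2] size [274.5  41.2] yaw 8.2 z pct [0.107 0.123 0.135]
side bar top 661 c [553.9  14.6] size [274.1  35.6] yaw 7.9 z pct [0.127 0.131 0.136]
side tray 22832 c [ 542.6 -267.2] size [137.6 359.2] yaw -1.4 z pct [0.004 0.006 0.009]
```

Request:
{"fn": "drive_tool", "kwargs": {"commands": [[0, 0, -0.5, 0, 0, -1], [0, 0, -0.5, 0, 0, -1], [0, 0, 0, 0, 0, -1], [0, 0, 0, 0, 0, -1], [0, 0, 0, 0, 0, -1], [0, 0, 0, 0, 0, 0]], "gripper": 0}}

```text
time: 0.85
tool_pos: [0.192, 0.5152, 0.2449]
ee_rot: [-3.141, -0.001, -3.0]
wrist_force: [0.6, 1.0, -0.1]
width: 0.0939
finger_force: 0.0
```

Request:
{"fn": "drive_tool", "kwargs": {"commands": [[-0.4, -0.75, 0, 0, 0, 0], [-0.4, -0.75, 0, 0, 0, 0], [-0.4, -0.75, 0, 0, 0, 0], [-0.4, -0.75, 0, 0, 0, 0], [-0.4, -0.75, 0, 0, 0, 0], [-0.4, -0.75, 0, 0, 0, 0], [-0.4, -0.75, 0, 0, 0, 0], [-0.4, -0.75, 0, 0, 0, 0], [-0.4, -0.75, 0, 0, 0, 0], [-0.4, -0.75, 0, 0, 0, 0], [-0.4, -0.75, 0, 0, 0, 0], [-0.4, -0.75, 0, 0, 0, 0], [-0.4, -0.75, 0, 0, 0, 0], [-0.4, -0.75, 0, 0, 0, 0], [-0.4, -0.75, 0, 0, 0, 0], [-0.4, -0.75, 0, 0, 0, 0], [-0.4, -0.75, 0, 0, 0, 0], [-0.35, -0.85, 0, 0, 0, 0], [0, 0, 0, 0, 0, 0], [0, 0, 0, 0, 0, 0]]}}

```text
time: 3.35
tool_pos: [0.5525, 0.0182, 0.2452]
ee_rot: [3.141, -0.001, -2.999]
wrist_force: [0.0, 0.4, 0.3]
width: 0.0941
finger_force: 0.0
```

Now I'm above the bar, so I check from near with the wrist camera.

```bash
python3 - <<'E'
from h import *
s=snapshot("wrist"); cv2.imwrite("pics/w1.png",s["image"])
import pickle; pickle.dump(s,open("w1.pkl","wb"))
print(s["fx"],s["cx"],s["cy"],get_obs()["ee_rot"])
o=get_obs(); R=cv2.Rodrigues(np.array(s["rvec"],float))[0]; t=np.array(s["tvec"],float).ravel()
print("cam",-R.T@t, "axis",R[2])
# predicted pixels of cap centres / bar middle
th=np.radians(8.1)
for d in(-.137,-.06,0,.06,.137):
    p=R@np.array([.5527+d*np.cos(th),.0175+d*np.sin(th),.130])+t
    r=np.hypot(p[0],p[1]); a=np.arctan2(r,p[2]); print(d,np.round([s["cx"]+s["fx"]*a*p[0]/r,s["cy"]+s["fy"]*a*p[1]/r],1))
E
```

```text
371.64829954431775 314.1687099412725 237.63281433717137 [ 3.14099191e+00 -2.72779522e-04 -2.99827794e+00]
cam [0.47389854 0.00670245 0.42558658] axis [ 0.26952317  0.03923425 -0.96219433]
-0.137 [313.3  63.8]
-0.06 [313.3 159.6]
0 [313.3 232.8]
0.06 [313.4 299. ]
0.137 [313.4 370.1]
```

View pics/w1.png

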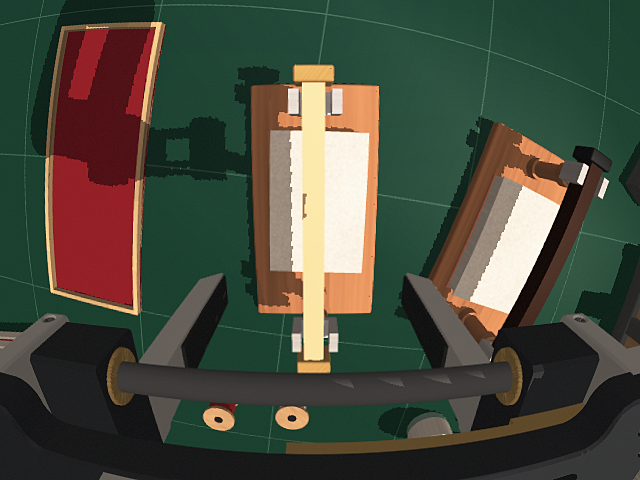

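The wrist view shows the bar upright along column 313, with its ends at rows 65 and 372. The prediction was 313.3 and rows 64 to 370, so the estimate holds. I'll descend and grip.

Request:
{"fn": "drive_tool", "kwargs": {"commands": [[0, 0, 0.5, 0, 0, 0], [0, 0, 0.5, 0, 0, 0], [0, 0, 0.5, 0, 0, 0], [0, 0, 0.5, 0, 0, 0], [0, 0, 0.5, 0, 0, 0], [0, 0, 0.5, 0, 0, 0], [0, 0, 0.25, 0, 0, 0], [0, 0, 0.17, 0, 0, 0], [0, 0, 0, 0, 0, 0], [0, 0, 0, 0, 0, 0]]}}

```text
time: 4.65
tool_pos: [0.5534, 0.0178, 0.1096]
ee_rot: [-3.141, 0.002, -2.998]
wrist_force: [0.0, 0.1, -0.5]
width: 0.0938
finger_force: 0.0
```

Request:
{"fn": "drive_tool", "kwargs": {"commands": [[0, 0, 0, 0, 0, 0], [0, 0, 0, 0, 0, 0], [0, 0, 0, 0, 0, 0], [0, 0, 0, 0, 0, 0], [0, 0, 0, 0, 0, 0], [0, 0, 0, 0, 0, 0], [0, 0, 0, 0, 0, 0], [0, 0, 0, 0, 0, 0], [0, 0, 0, 0, 0, 0], [0, 0, 0, 0, 0, 0]], "gripper": 1}}

```text
time: 5.9
tool_pos: [0.5528, 0.0177, 0.1087]
ee_rot: [3.142, 0.0, -2.999]
wrist_force: [-0.1, 0.1, 1.4]
width: 0.0178
finger_force: 30.0
```

Gripped at 18 mm width, which matches the bar. I'll lift about 110 mm, slowly at first.

Request:
{"fn": "drive_tool", "kwargs": {"commands": [[0, 0, -0.1, 0, 0, 0], [0, 0, -0.2, 0, 0, 0], [0, 0, -0.25, 0, 0, 0], [0, 0, -0.25, 0, 0, 0], [0, 0, -0.25, 0, 0, 0], [0, 0, -0.25, 0, 0, 0], [0, 0, -0.25, 0, 0, 0], [0, 0, -0.25, 0, 0, 0], [0, 0, -0.25, 0, 0, 0], [0, 0, -0.25, 0, 0, 0], [0, 0, -0.25, 0, 0, 0], [0, 0, -0.2, 0, 0, 0], [0, 0, 0, 0, 0, 0], [0, 0, 0, 0, 0, 0], [0, 0, 0, 0, 0, 0]]}}

```text
time: 7.78
tool_pos: [0.5525, 0.0178, 0.218]
ee_rot: [3.141, -0.001, -2.998]
wrist_force: [0.0, -0.0, -3.3]
width: 0.0175
finger_force: 30.0
```

```bash
python3 - <<'E'
from h import *
a=snapshot("scene")["image"]; b=snapshot("side")["image"]
cv2.imwrite("pics/lift.png",np.hstack([cv2.resize(a,(400,300)),cv2.resize(b,(400,300))]))
E
```

```text
(no output)
```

View pics/lift.png

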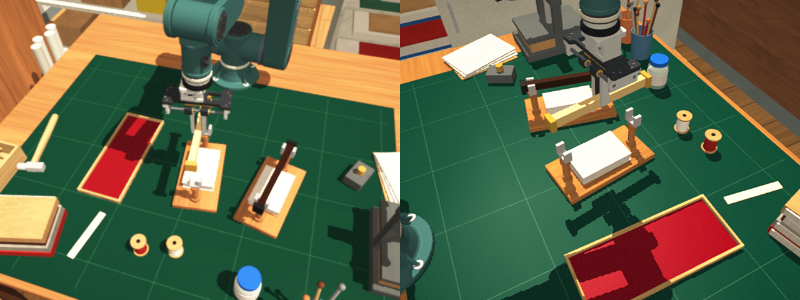

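Both views show the bar level and clear of both forks, with the dark bar undisturbed. Next I move over the tray and turn to its direction.

Request:
{"fn": "drive_tool", "kwargs": {"commands": [[0.05, -0.25, 0, 0, 0, 0], [0.1, -0.5, 0, 0, 0, 0], [0.1, -0.5, 0, 0, 0, 0], [0.1, -0.5, 0, 0, 0, 0], [0.1, -0.5, 0, 0, 0, 0], [0.1, -0.5, 0, 0, 0, 0], [0.1, -0.5, 0, 0, 0, 0], [0.1, -0.5, 0, 0, 0, 0], [0.1, -0.5, 0, 0, 0, 0], [0.1, -0.5, 0, 0, 0, 0], [0.1, -0.5, 0, 0, 0, 0], [0.1, -0.5, 0, 0, 0, 0], [0.1, -0.5, 0, 0, 0, 0], [0.1, -0.5, 0, 0, 0, 0], [0.05, -0.28, 0, 0, 0, 0], [0, 0, 0, 0, 0, 0.4], [0, 0, 0, 0, 0, 0.5], [0, 0, 0, 0, 0, 0.5], [0, 0, 0, 0, 0, 0.3], [0, 0, 0, 0, 0, 0]]}}

```text
time: 10.38
tool_pos: [0.5376, -0.2685, 0.2187]
ee_rot: [3.141, 0.0, 3.115]
wrist_force: [-0.5, 0.3, -3.6]
width: 0.018
finger_force: 30.0
```

```bash
python3 - <<'E'
from h import *
s=snapshot("wrist"); cv2.imwrite("pics/w2.png",s["image"])
R=cv2.Rodrigues(np.array(s["rvec"],float))[0]; t=np.array(s["tvec"],float).ravel()
# red floor / rim pixels by ray on the plane z=.006
hsv=cv2.cvtColor(s["image"],cv2.COLOR_BGR2HSV); H,S,V=[hsv[...,i].astype(int) for i in range(3)]
r=((H<6)|(H>174))&(S>150)&(V>40); v,u=np.nonzero(r)
x=(u-s["cx"])/s["fx"]; y=(v-s["cy"])/s["fy"]; a=np.hypot(x,y)+1e-9
d=np.stack([np.sin(a)*x/a,np.sin(a)*y/a,np.cos(a)],-1)@R; c=-R.T@t
P=c+d*((.006-c[2])/d[:,2])[:,None]
k=(abs(P[:,0]-.541)<.22)&(abs(P[:,1]+.268)<.11); P=P[k]
for xx in(.42,.46,.5,.54,.58,.62):
    q=P[abs(P[:,0]-xx)<.008,1]
    if len(q): print(xx,len(q),np.round(np.percentile(q,[1,99]),4))
print("x range",np.percentile(P[:,0],[.3,99.7]))
print(get_obs()["tool_pos"],get_obs()["ee_rot"])
E
```

```text
0.42 1334 [-0.3348 -0.1966]
0.46 1338 [-0.3359 -0.1971]
0.5 1304 [-0.3366 -0.1983]
0.54 1243 [-0.3374 -0.1992]
0.58 1153 [-0.3383 -0.2002]
0.62 601 [-0.34   -0.2008]
x range [0.36170988 0.70393249]
[ 0.53758627 -0.26853419  0.21866925] [3.14143022e+00 8.43324863e-05 3.11548803e+00]
```

View pics/w2.png

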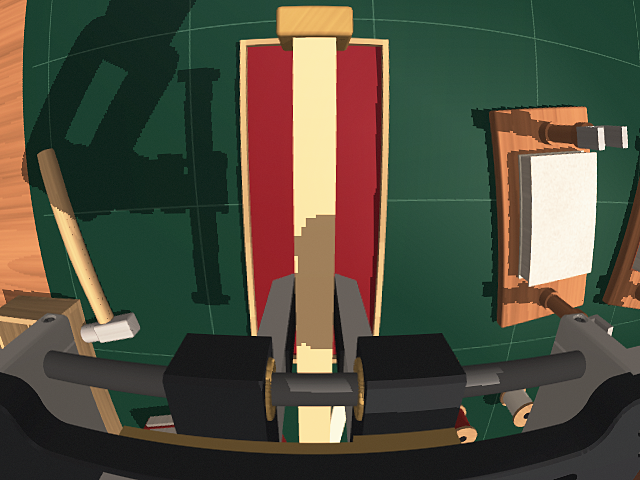

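The wrist view shows the bar along the middle of the tray: the bar spans columns 293–336 and the rims are at 245 and 385. The tray centre comes out at (0.542, -0.268), as before. I'll shift 4 mm and lower.

Request:
{"fn": "drive_tool", "kwargs": {"commands": [[-0.1, 0, 0.2, 0, 0, 0], [0, 0, 0.4, 0, 0, 0], [0, 0, 0.4, 0, 0, 0], [0, 0, 0.4, 0, 0, 0], [0, 0, 0.4, 0, 0, 0], [0, 0, 0.4, 0, 0, 0], [0, 0, 0.4, 0, 0, 0], [0, 0, 0.4, 0, 0, 0], [0, 0, 0.4, 0, 0, 0], [0, 0, 0.4, 0, 0, 0], [0, 0, 0.4, 0, 0, 0], [0, 0, 0.3, 0, 0, 0], [0, 0, 0.2, 0, 0, 0], [0, 0, 0.1, 0, 0, 0], [0, 0, 0.1, 0, 0, 0], [0, 0, 0.1, 0, 0, 0], [0, 0, 0.05, 0, 0, 0], [0, 0, 0, 0, 0, 0], [0, 0, 0, 0, 0, 0]]}}

```text
time: 12.8
tool_pos: [0.5417, -0.2687, 0.0169]
ee_rot: [-3.141, 0.0, 3.115]
wrist_force: [0.0, -0.2, -3.2]
width: 0.0179
finger_force: 30.0
```

Request:
{"fn": "drive_tool", "kwargs": {"commands": [[0, 0, 0.05, 0, 0, 0], [0, 0, 0.03, 0, 0, 0], [0, 0, 0.02, 0, 0, 0], [0, 0, 0, 0, 0, 0], [0, 0, 0, 0, 0, 0]]}}

```text
time: 13.42
tool_pos: [0.5416, -0.2687, 0.0127]
ee_rot: [3.142, 0.0, 3.115]
wrist_force: [0.1, -0.6, -3.1]
width: 0.0177
finger_force: 30.0
```

Request:
{"fn": "drive_tool", "kwargs": {"commands": [[0, 0, 0.02, 0, 0, 0], [0, 0, 0, 0, 0, 0], [0, 0, 0, 0, 0, 0]]}}

```text
time: 13.8
tool_pos: [0.5416, -0.2687, 0.0127]
ee_rot: [-3.142, 0.0, 3.115]
wrist_force: [-3.2, 1.7, 4.3]
width: 0.0177
finger_force: 30.0
```

Contact is made: the wrist force turned upward to about +4 N. I'll open partway, then rise.

Request:
{"fn": "drive_tool", "kwargs": {"commands": [[0, 0, 0, 0, 0, 0], [0, 0, 0, 0, 0, 0], [0, 0, 0, 0, 0, 0], [0, 0, 0, 0, 0, 0], [0, 0, 0, 0, 0, 0], [0, 0, 0, 0, 0, 0]], "gripper": 0.45}}

```text
time: 14.55
tool_pos: [0.5416, -0.2686, 0.0118]
ee_rot: [3.142, 0.0, 3.115]
wrist_force: [-0.1, -0.6, 0.1]
width: 0.0521
finger_force: 0.0
```

Request:
{"fn": "drive_tool", "kwargs": {"commands": [[0, 0, -0.1, 0, 0, 0], [0, 0, -0.3, 0, 0, 0], [0, 0, -0.5, 0, 0, 0], [0, 0, -0.5, 0, 0, 0], [0, 0, -0.5, 0, 0, 0], [0, 0, -0.5, 0, 0, 0], [0, 0, -0.5, 0, 0, 0], [0, 0, -0.5, 0, 0, 0], [0, 0, -0.5, 0, 0, 0], [0, 0, 0, 0, 0, 0], [0, 0, 0, 0, 0, 0]]}}

```text
time: 15.92
tool_pos: [0.5413, -0.2685, 0.1675]
ee_rot: [3.141, -0.0, 3.115]
wrist_force: [0.7, -0.2, -0.7]
width: 0.0515
finger_force: 0.0
```

```bash
python3 - <<'E'
from h import *
s=snapshot("side"); W=pts(s); a=snapshot("wrist")["image"]
cv2.imwrite("pics/end.png",np.hstack([cv2.resize(s["image"],(400,300)),cv2.resize(a,(400,300))]))
hsv=cv2.cvtColor(s["image"],cv2.COLOR_BGR2HSV); H,S,V=[hsv[...,i].astype(int) for i in range(3)]
m=(H>15)&(H<34)&(S>60)&(V>60)&(abs(W[...,0]-.54)<.16)&(abs(W[...,1]+.268)<.055)&(W[...,2]<.06)&(W[...,2]>.012)
P=W[m]; print(m.sum(),cv2.minAreaRect(P[:,:2].astype(np.float32)*1000),np.percentile(P[:,2],[2,50,98]))
E
```

```text
1617 ((541.9822998046875, -269.6606750488281), (32.30476760864258, 273.112060546875), 88.45532989501953) [0.01287313 0.02830712 0.04006654]
```

View pics/end.png

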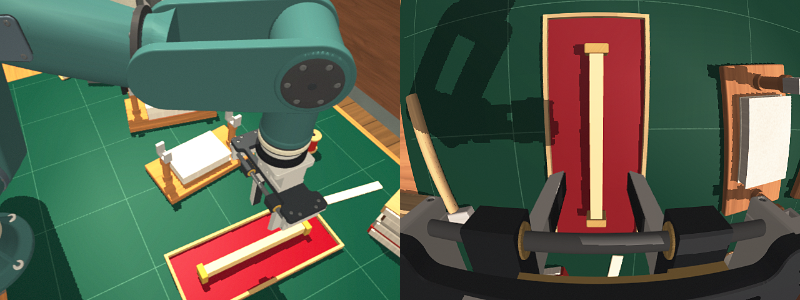

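The bar lies flat and centred in the tray at (0.542, -0.270), aligned with it, and the gripper is clear.

```bash
python3 -c "from bench import close_job; print(close_job())"
```

```text
the job is handed in; nothing more can be done
None
```

The pale bar was lifted level out of its forks and now lies flat, lengthwise and released in the red-lined tray; I never went near the dark bar, and the job was handed in at about 16 s (no verdict was returned).

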